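Reset the row of status flags on a vial stand

TASK

All six white status flags on the grey vial stand lean towards the stand's left end: reset them by tipping every one over to lean well past upright towards the other end. Start at the left end and run your closed fingertips lightly along the S-shaped row, low over the deck and following its bends, so that the flags go over one after another in a single pass, and lift off only after the last one. Grasp nothing, do not lift, shove or press hard on the stand, and leave the vials and everything else as they are.

Things in the scene. Friction and masses are not known exactly. Their poses are not given: they have to be found in the camera images.
- stand: grey plastic vial stand, plate 150 (x) by 300 (y) mm, flat deck 20 mm above the worktop, 0.9 kg, loose on rubber feet. Origin: centre of underside, z up, +y end at the robot's left. Six white flags stand in an S-shaped row on a thin dark line x = 35 mm*sin(2 pi y/280 mm), run from the +y to the -y end. Two vials in 8 mm high collars stand in each bend, over 35 mm from the line.
- row1 (a point): point on the deck, on the line, at the foot of the first flag (stand frame x 19, y 115, z 20 mm). The flag's hinge is 5 mm above it, square across the line; the two hinge ears beside it rise 8 mm above the deck
- row2 (a point): point on the deck, on the line, at the foot of the second flag (stand frame x 35, y 70, z 20 mm). The flag's hinge is 5 mm above it, square across the line; the two hinge ears beside it rise 8 mm above the deck
- row3 (a point): point on the deck, on the line, at the foot of the third flag (stand frame x 17, y 23, z 20 mm). The flag's hinge is 5 mm above it, square across the line; the two hinge ears beside it rise 8 mm above the deck
- row4 (a point): point on the deck, on the line, at the foot of the fourth flag (stand frame x -17, y -23, z 20 mm). The flag's hinge is 5 mm above it, square across the line; the two hinge ears beside it rise 8 mm above the deck
- row5 (a point): point on the deck, on the line, at the foot of the fifth flag (stand frame x -35, y -70, z 20 mm). The flag's hinge is 5 mm above it, square across the line; the two hinge ears beside it rise 8 mm above the deck
- row6 (a point): point on the deck, on the line, at the foot of the last flag (stand frame x -19, y -115, z 20 mm). The flag's hinge is 5 mm above it, square across the line; the two hinge ears beside it rise 8 mm above the deck
- flag1 (a joint): angle of the first flag, a tongue 18 mm wide, 3 thick, 30 long; 0 = leans 30 degrees towards the +y end (tip 31 mm over the deck), 0.52 = upright, 1.92 = stop, 80 degrees towards the -y end (tip 10 mm over the deck). Stiff hinge, stays where left, moves with 0.5 N at the tip. Fingertips passing 12 to 24 mm above the deck tip it over and clear it; lower they jam, higher they miss
- flag2 (a joint): angle of the second flag, a tongue 18 mm wide, 3 thick, 30 long; 0 = leans 30 degrees towards the +y end (tip 31 mm over the deck), 0.52 = upright, 1.92 = stop, 80 degrees towards the -y end (tip 10 mm over the deck). Stiff hinge, stays where left, moves with 0.5 N at the tip. Fingertips passing 12 to 24 mm above the deck tip it over and clear it; lower they jam, higher they miss
- flag3 (a joint): angle of the third flag, a tongue 18 mm wide, 3 thick, 30 long; 0 = leans 30 degrees towards the +y end (tip 31 mm over the deck), 0.52 = upright, 1.92 = stop, 80 degrees towards the -y end (tip 10 mm over the deck). Stiff hinge, stays where left, moves with 0.5 N at the tip. Fingertips passing 12 to 24 mm above the deck tip it over and clear it; lower they jam, higher they miss
- flag4 (a joint): angle of the fourth flag, a tongue 18 mm wide, 3 thick, 30 long; 0 = leans 30 degrees towards the +y end (tip 31 mm over the deck), 0.52 = upright, 1.92 = stop, 80 degrees towards the -y end (tip 10 mm over the deck). Stiff hinge, stays where left, moves with 0.5 N at the tip. Fingertips passing 12 to 24 mm above the deck tip it over and clear it; lower they jam, higher they miss
- flag5 (a joint): angle of the fifth flag, a tongue 18 mm wide, 3 thick, 30 long; 0 = leans 30 degrees towards the +y end (tip 31 mm over the deck), 0.52 = upright, 1.92 = stop, 80 degrees towards the -y end (tip 10 mm over the deck). Stiff hinge, stays where left, moves with 0.5 N at the tip. Fingertips passing 12 to 24 mm above the deck tip it over and clear it; lower they jam, higher they miss
- flag6 (a joint): angle of the last flag, a tongue 18 mm wide, 3 thick, 30 long; 0 = leans 30 degrees towards the +y end (tip 31 mm over the deck), 0.52 = upright, 1.92 = stop, 80 degrees towards the -y end (tip 10 mm over the deck). Stiff hinge, stays where left, moves with 0.5 N at the tip. Fingertips passing 12 to 24 mm above the deck tip it over and clear it; lower they jam, higher they miss
- vial_d: amber vial with red cap, 31 mm across, 60 mm tall, loose in its collar on the stand at stand frame x -42, y 105 mm; origin at its underside. Leave it alone
- vial_f: amber vial with dark cap, 32 mm across, 56 mm tall, loose in its collar on the stand at stand frame x -42, y 48 mm; origin at its underside. Leave it alone
- vial_e: orange plastic vial, 27 mm across, 50 mm tall, loose in its collar on the stand at stand frame x 42, y -48 mm; origin at its underside. Leave it alone
- vial_c: small amber vial with brown cap, 23 mm across, 44 mm tall, loose in its collar on the stand at stand frame x 42, y -105 mm; origin at its underside. Leave it alone
- marker: marker pen, 138 mm long, 15 mm high, lying in front of the stand (towards the robot). Leave it alone
- forceps: steel forceps, 128 mm long, 10 mm high, lying behind the stand. Leave it alone
- beaker: small glass beaker, 56 mm across, 66 mm tall, left of the stand. Leave it alone
- tape: roll of tape lying flat, 96 mm across, 25 mm high, left of the stand. Leave it alone
- screwdriver: red-handled screwdriver, 203 mm long, 24 mm high, far left of the stand. Leave it alone

How it is judged:
By the outcome, as a careful person would: the job done as asked, in the order asked, and still so for the second after the job is handed in, with the robot touching nothing.
It also fails if it takes over 42 s, if anything falls off the work surface, if the arm or the gripper's body presses on something with over 40 N, if the wrist force passes 120 N, or if a joint passes its speed limit or range.

ROBOT

A 6-joint arm with a two-finger parallel gripper is mounted at the origin on a cart in front of the work surface, level with it; the furniture and walls round the work are solid. World frame = base frame: x ahead of the robot, y to its left, z up, the work surface at z = 0. Lengths are in m, angles in rad, forces in N, time in s.
With the tool pointing down it reaches from about 0.275 to 0.875 m from the base axis. Payload 12.5 kg.
Tool frame: the origin (TCP) lies midway between the tips of the shut fingers; the grasp point (between the pads) lies manip.tcp_to_grasp behind it (manip.tcp_to_grasp is the distance from the TCP to the grasp point, in m); z points along the fingers, y is the line along which they close (so a half turn about z gives the same grasp; the last joint's range is limited). The gripper opens to 85 mm and grips with 20 to 120 N. Pads are 22 mm wide; open, the fingers measure 114 mm over their backs; the gripper's body (76 mm by 85 mm) begins 54 mm behind the grasp point. The pads swing forward as they close: fully open they stand 13 mm farther back than shut.
Start: joints at [1.124, 0.351, 1.652, -0, 1.139, -0.085], TCP at [0.195, 0.514, 0.231] pointing down, gripper open.
Joint ranges: [-2.75, 2.75], [-0.79, 2.1], [0.01, 2.65], [-1.57, 4.71], [0.07, 3.14], [-2.87, 2.87]. Speed limits (rad/s): [2.22, 2.22, 2.79, 3.14, 3.14, 3.14].

INTERFACE

Orientations are given as a unit quaternion [w, x, y, z].
In Python, from rig import manip gives the robot as it stands. The module is installed in compiled form; this text tells all that it offers.
- The arm moves only by the tool apply_moves, never from a script. Its argument "increments" is a list of rows, each an object with "linear": the shift along the world's x, y, z scaled (see below), a list of three; "dr": the turn, a rotation vector about the world's x, y, z scaled (see below), a list of three; "grip": the opening, from -1 (shut) to 1 (fully open). A call has 1 to 10 rows; each row is the pose to reach, as a shift and turn from the pose commanded when the call began; what a row does not reach only later rows make up. The controller multiplies each number of a shift by 0.4 m and each number of a turn by 90 degrees. A row lasts 1/12 s, in which the tool goes at most 41.7 mm and 7.16 degrees, less where a joint would pass 70% of its speed; a pose out of reach is approached as far as the arm can. A call with a number of a shift or a turn outside -1 to 1 is refused whole. A call with a gripper value outside its range is refused whole. The fingers move at their own pace and stop on an object; the grip force is fixed at half the most. Time passes only in rows, so rows that repeat a pose let the fingers close. It gives the time, the measured TCP pose, the force, the opening and the grip force at its end, in the units of the state.
- manip.read_state(): the state, without advancing time (a new reading comes with each control period).
- manip.read_camera(name): name is "scene" or "top" or "wrist"; returns a dict with "pixels" (384x512x3 uint8, red, green, blue), "intrinsics" (3x3 intrinsics, pixels), "dist_coeffs" ([k1, k2, p1, p2, k3] as OpenCV has them; the pictures are not rectified), "eye" and "orientation" of the camera in the world. Camera axes: x right, y down, z forward; pixel columns grow to the right and rows downward; lengths in m; the calibration is good to about 2 mm. A picture is of the moment at which its call begins. There is no depth.
- manip.hand_in(): hands the job in; it is judged then, once.
The state is a dict: "t": time; "joint_pos": joint angles; "qd": joint speeds; "tau": joint torques, N m; "eef_pos": TCP position; "ee_rot": TCP orientation; "wrist_force": force on the tool from outside, world axes, zero at the start; "torque": the same for the moment, N m; "grip_width": finger opening in m; "finger_force": force on a finger pad.
Only numpy, scipy, OpenCV 4.12 (cv2) and the standard library are available. Lean on these libraries where they do the work, as an engineer would, in place of code of your own. Each camera call takes 0.05 s, during which the arm holds its last target. There are 200 camera calls.

## Working session

There is one attempt and no reset: what is moved stays moved. The work goes in short steps, Python scripts to look and compute and a tool call to move; the robot and the scene stay as the last step left them, time stands still between calls to the robot, and variables do not carry over. Pictures are saved under pics/ and viewed, at most 10 in all, crops included, and the job is handed in when it is done.

Besides the shell and the picture viewer there is one more tool, called after "Call:" as name(argument=value, ...), one argument or row to a line, values as JSON. apply_moves: Moves the arm, as the interface text tells. Shifts and turns lie within -1 to 1; 1 stands for 0.4 m of shift or 90 degrees of turn. Its arguments: {"type":"object","properties":{"increments":{"type":"array"}},"required":["increments"]}

```bash
mkdir -p pics; cat > h.py <<'E'
import numpy as np,cv2
from rig import manip
from scipy.spatial.transform import Rotation as R
def rot(q): return R.from_quat([q[1],q[2],q[3],q[0]]).as_matrix()
def cast(c,px,z):
    u=cv2.undistortPoints(np.array(px,float).reshape(-1,1,2),np.array(c["intrinsics"]),np.array(c["dist_coeffs"]))[:,0]
    d=np.c_[u,np.ones(len(u))]@rot(c["orientation"]).T
    e=np.array(c["eye"]); return e+d*((z-e[2])/d[:,2])[:,None]
def proj(c,P):
    M=rot(c["orientation"]).T; t=-M@np.array(c["eye"])
    return cv2.projectPoints(np.array(P,float),cv2.Rodrigues(M)[0],t,np.array(c["intrinsics"]),np.array(c["dist_coeffs"]))[0][:,0]
E
python3 - <<'E'
from h import *
import pickle
for n in("top","scene"):
    c=manip.read_camera(n);pickle.dump(c,open(n+".pkl","wb"));cv2.imwrite(f"pics/{n}.png",c["pixels"][:,:,::-1])
    print(n,c["eye"],c["orientation"])
s=manip.read_state();print(s["eef_pos"],s["ee_rot"],s["grip_width"],manip.tcp_to_grasp,s["t"])
E
```

```text
top [0.30003256 0.18767383 1.14941763] [-0.07585661  0.70726396 -0.70025258  0.06057873]
scene [-0.03583496 -0.14292785  0.66386425] [-0.34586471  0.81372047 -0.42920738  0.18443867]
[0.19451432 0.51412743 0.23081759] [-1.32558309e-04  1.79894051e-01  9.83685847e-01 -5.17669938e-04] 0.0854086915058545 0.0187 0.1
```

View pics/top.png

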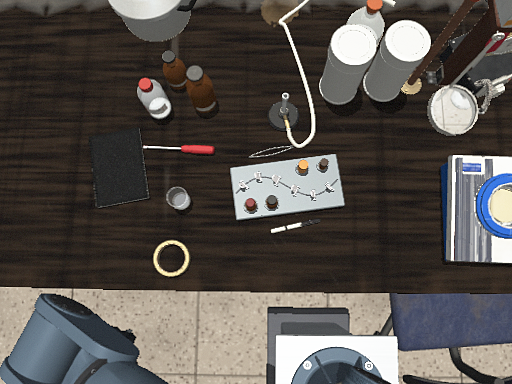

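View pics/scene.png

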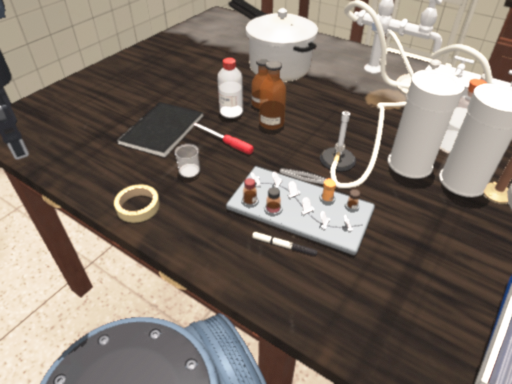

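The top view shows the stand around pixel (287,187), with corners near (231,167), (340,155), (345,207) and (236,219). The robot base is at the bottom. The scene view shows the flags leaning left. Next I'll measure the stand.

```bash
cat > stand.py <<'E'
from h import *
import pickle
def fit(n):
    c=pickle.load(open(n+".pkl","rb"));I=c["pixels"];hsv=cv2.cvtColor(I,cv2.COLOR_RGB2HSV)
    m=((hsv[...,2]>110)&(hsv[...,1]<60)).astype(np.uint8)
    m=cv2.morphologyEx(m,cv2.MORPH_OPEN,np.ones((3,3)))
    P0=[.47,.11] if n=="x" else None
    lab=cv2.connectedComponents(m)[1]
    p={"top":(270,202),"scene":(335,230)}[n]
    k=(lab==lab[p[1],p[0]]).astype(np.uint8)
    ct=max(cv2.findContours(k,0,2)[0],key=cv2.contourArea)
    h=cv2.convexHull(ct)[:,0]
    w=cast(c,h,.02)[:,:2]
    return c,w,cv2.minAreaRect((w*1000).astype(np.float32))
if __name__=="__main__":
    for n in("top","scene"):
        c,w,r=fit(n);print(n,r)
    c=pickle.load(open("top.pkl","rb"))
    # vial caps check, top caps
    print(cast(c,[(250,204),(272,201)],.075),cast(c,[(303,167),(324,165)],.068))
E
python3 stand.py
```

```text
top ((574.3482055664062, 238.640625), (1590.671630859375, 1126.0013427734375), 89.80131530761719)
scene ((558.3005981445312, 132.20040893554688), (189.3021240234375, 300.6177978515625), 8.154909133911133)
[[0.48487173 0.22962286 0.075     ]
 [0.49323419 0.17271951 0.075     ]] [[0.58658743 0.0910404  0.068     ]
 [0.59247107 0.03540061 0.068     ]]
```

```bash
cat > s2.py <<'E'
from h import *
import pickle
for n,(a,b,x,y) in {"top":(225,350,150,224),"scene":(220,380,160,255)}.items():
    c=pickle.load(open(n+".pkl","rb"));I=c["pixels"]
    g=np.zeros(I.shape[:2],np.uint8);g[y:][:0]=0
    m=(I.min(2)>110).astype(np.uint8);k=np.zeros_like(m);k[x:y,a:b]=m[x:y,a:b]
    k=cv2.morphologyEx(k,cv2.MORPH_OPEN,np.ones((5,5)))
    ct=max(cv2.findContours(k,0,2)[0],key=cv2.contourArea)
    h=cv2.convexHull(ct)[:,0];w=cast(c,h,.02)[:,:2]
    r=cv2.minAreaRect((w*1000).astype(np.float32));print(n,r)
    if n=="top": print(h.min(0),h.max(0))
    J=cv2.resize(I[x:y,a:b],None,fx=5,fy=5);o=(h-[a,x])*5
    cv2.polylines(J,[o.astype(int)],1,(255,0,0),1);cv2.imwrite(f"pics/{n}_c.png",J[:,:,::-1])
# vials: fit rigid transform
c=pickle.load(open("top.pkl","rb"))
A=np.array([[-42,105],[-42,48],[42,-48],[42,-105]])/1e3
B=np.vstack([cast(c,[p],z)[:,:2] for p,z in zip([(250,204),(272,201),(303,167),(324,165)],[.082,.078,.072,.066])])
d=A-A.mean(0);e=B-B.mean(0);H=d.T@e
th=np.arctan2(H[0,1]-H[1,0],H[0,0]+H[1,1]);Rm=np.array([[np.cos(th),-np.sin(th)],[np.sin(th),np.cos(th)]])
t=B.mean(0)-Rm@A.mean(0);print(np.degrees(th),t,(A@Rm.T+t-B)*1000)
E
python3 s2.py
```

```text
top ((545.4320068359375, 133.09542846679688), (147.2391357421875, 296.98016357421875), 8.155131340026855)
[230 154] [343 218]
scene ((616.3995971679688, 140.24810791015625), (306.2020263671875, 299.1705322265625), 8.172951698303223)
7.57755335255499 [0.53872541 0.13215691] [[-0.42143885  1.35196638]
 [-1.93222046  1.43802033]
 [ 1.16079268 -1.28329561]
 [ 1.19286663 -1.50669111]]
```

View pics/top_c.png

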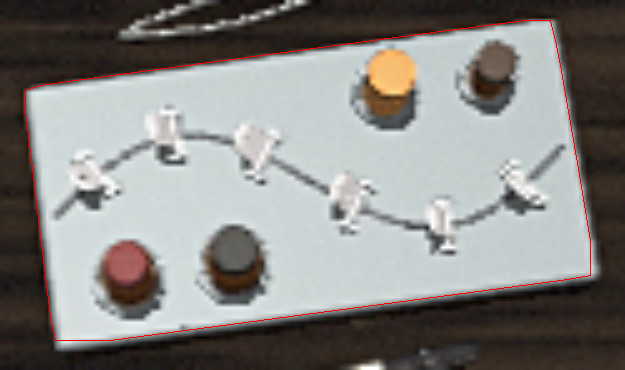

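The stand centre comes out at about (0.545, 0.133) with a yaw of 8.15°. The measured size is 147×297 mm, which agrees with the given 150×300. I'll shut the fingers, go above the start point and look from close by.

Call:
apply_moves(
  increments=[
    {"linear":[0.79,-0.57,-0.2],"dr":[0,0,0.32],"grip":-1},
    {"linear":[0.79,-0.57,-0.2],"dr":[0,0,0.32],"grip":-1},
    {"linear":[0.79,-0.57,-0.2],"dr":[0,0,0.32],"grip":-1},
    {"linear":[0.79,-0.57,-0.2],"dr":[0,0,0.32],"grip":-1},
    {"linear":[0.79,-0.57,-0.2],"dr":[0,0,0.32],"grip":-1},
    {"linear":[0.79,-0.57,-0.2],"dr":[0,0,0.32],"grip":-1},
    {"linear":[0.79,-0.57,-0.2],"dr":[0,0,0.32],"grip":-1},
    {"linear":[0.79,-0.57,-0.2],"dr":[0,0,0.32],"grip":-1},
    {"linear":[0.79,-0.57,-0.2],"dr":[0,0,0.32],"grip":-1},
    {"linear":[0.79,-0.57,-0.2],"dr":[0,0,0.32],"grip":-1},
  ],
)

```text
t: 0.93
eef_pos: [0.5122, 0.2845, 0.1505]
ee_rot: [-0.0, -0.07, 0.998, -0.0]
wrist_force: [-0.1, 0.7, 0.6]
grip_width: 0.0003
finger_force: 0.0
```

Call:
apply_moves(
  increments=[
    {"linear":[0,0,0],"dr":[0,0,0],"grip":-1},
    {"linear":[0,0,0],"dr":[0,0,0],"grip":-1},
    {"linear":[0,0,0],"dr":[0,0,0],"grip":-1},
    {"linear":[0,0,0],"dr":[0,0,0],"grip":-1},
  ],
)

```text
t: 1.27
eef_pos: [0.5098, 0.2871, 0.1514]
ee_rot: [-0.0, -0.071, 0.997, 0.0]
wrist_force: [0.1, 0.1, 0.5]
grip_width: -0.0002
finger_force: 0.0
```

```bash
python3 - <<'E'
from h import *
import pickle
s=manip.read_state();print(s["t"],s["eef_pos"],s["ee_rot"],s["grip_width"],s["wrist_force"])
c=manip.read_camera("wrist");pickle.dump(c,open("wrist.pkl","wb"))
a=np.radians(8.15);Rm=np.array([[np.cos(a),-np.sin(a)],[np.sin(a),np.cos(a)]])
y=np.linspace(.15,-.15,61);x=.035*np.sin(2*np.pi*y/.28)
P=np.c_[np.c_[x,y]@Rm.T+[.5454,.1331],np.full(61,.02)]
J=np.ascontiguousarray(c["pixels"][:,:,::-1])
q=proj(c,P)
for u in q: cv2.circle(J,tuple(int(v) for v in np.clip(u,-999,9999)),1,(0,0,255),-1)
cv2.imwrite("pics/wrist1.png",J);print(c["eye"])
E
```

```text
1.2667 [0.50983355 0.28710638 0.15143292] [-1.07444332e-04 -7.09166508e-02  9.97482239e-01  1.53237740e-05] -0.00017279525040554848 [0.10610731 0.11198209 0.54181704]
[0.4404778  0.27757239 0.29387975]
```

View pics/wrist1.png

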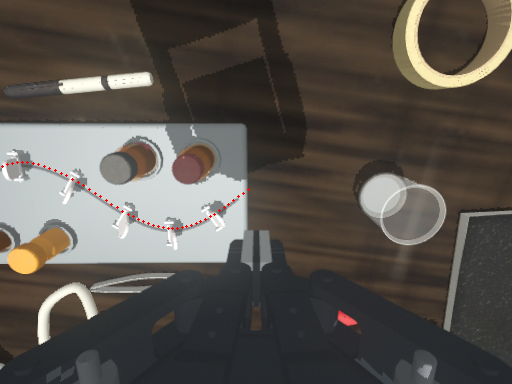

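The predicted line (red) lies on the dark line and the flags are intact. I'll zoom in for a check without the overlay hiding the line.

```bash
python3 - <<'E'
from h import *
import pickle
c=pickle.load(open("wrist.pkl","rb"))
a=np.radians(8.15);Rm=np.array([[np.cos(a),-np.sin(a)],[np.sin(a),np.cos(a)]])
W=lambda p:np.asarray(p)/1e3@Rm.T+[.5454,.1331]
y=np.array([143,127,115,100,85,70,46,23,0,-23]);x=35*np.sin(2*np.pi*y/280)
S=np.vstack([np.c_[x,y],[[75,150],[-75,150]]])
q=proj(c,np.c_[W(S),np.full(len(S),.02)])
J=cv2.resize(np.ascontiguousarray(c["pixels"][110:280,0:265,::-1]),None,fx=3,fy=3,interpolation=cv2.INTER_CUBIC)
for u in q: cv2.circle(J,tuple(int(v) for v in (u+.5-[0,110])*3),4,(0,0,255),1)
cv2.imwrite("pics/w2.png",J)
yy=np.r_[155,140,np.arange(130,-151,-10)];xx=35*np.sin(2*np.pi*yy/280)
w=W(np.c_[xx,yy]);st=w[0]
for a_,b in zip(yy,(w-st)/.4):print(a_,b.round(3))
print(st)
E
```

```text
155 [0. 0.]
140 [ 0.034 -0.033]
130 [ 0.057 -0.055]
120 [ 0.079 -0.077]
110 [ 0.099 -0.1  ]
100 [ 0.116 -0.122]
90 [ 0.13  -0.146]
80 [ 0.14  -0.169]
70 [ 0.145 -0.194]
60 [ 0.147 -0.219]
50 [ 0.144 -0.245]
40 [ 0.137 -0.271]
30 [ 0.127 -0.298]
20 [ 0.114 -0.325]
10 [ 0.099 -0.352]
0 [ 0.084 -0.379]
-10 [ 0.068 -0.407]
-20 [ 0.053 -0.434]
-30 [ 0.04  -0.461]
-40 [ 0.03  -0.488]
-50 [ 0.023 -0.514]
-60 [ 0.02 -0.54]
-70 [ 0.022 -0.565]
-80 [ 0.027 -0.59 ]
-90 [ 0.037 -0.613]
-100 [ 0.051 -0.637]
-110 [ 0.069 -0.659]
-120 [ 0.088 -0.682]
-130 [ 0.11  -0.704]
-140 [ 0.133 -0.726]
-150 [ 0.156 -0.748]
[0.51198339 0.28489578]
```

View pics/w2.png

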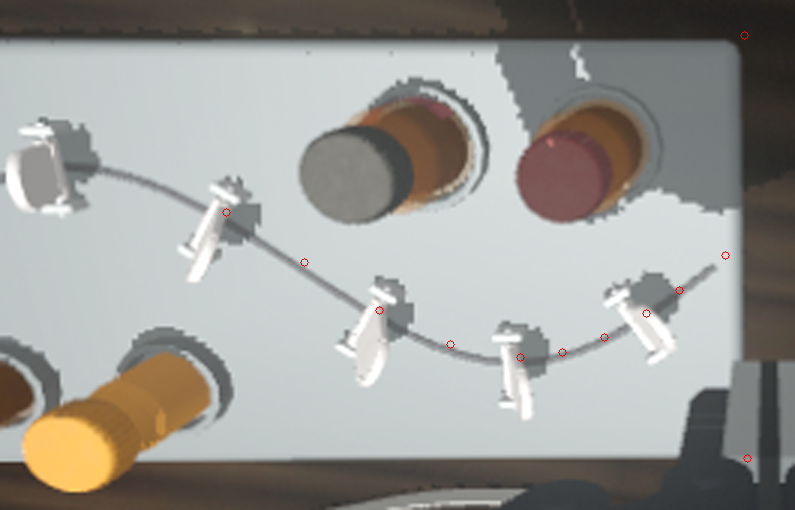

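The overlay agrees with the line to about 1 mm, so I'll shift it +1 mm in x. I'll descend to 17 mm over the deck, just outside the left end.

Call:
apply_moves(
  increments=[
    {"linear":[0.006,-0.003,-0.1],"dr":[0,0,0],"grip":-1},
    {"linear":[0.006,-0.003,-0.18],"dr":[0,0,0],"grip":-1},
    {"linear":[0.006,-0.003,-0.24],"dr":[0,0,0],"grip":-1},
    {"linear":[0.006,-0.003,-0.27],"dr":[0,0,0],"grip":-1},
    {"linear":[0.006,-0.003,-0.284],"dr":[0,0,0],"grip":-1},
    {"linear":[0.006,-0.003,-0.284],"dr":[0,0,0],"grip":-1},
    {"linear":[0.006,-0.003,-0.284],"dr":[0,0,0],"grip":-1},
  ],
)

```text
t: 1.9
eef_pos: [0.5135, 0.2858, 0.0389]
ee_rot: [0.001, -0.071, 0.998, 0.0]
wrist_force: [-0.3, -0.3, 0.3]
grip_width: -0.0002
finger_force: 0.0
```

Call:
apply_moves(
  increments=[
    {"linear":[0.011,-0.011,-0.003],"dr":[0,0,0],"grip":-1},
    {"linear":[0.023,-0.022,-0.004],"dr":[0,0,0],"grip":-1},
    {"linear":[0.034,-0.033,-0.004],"dr":[0,0,0],"grip":-1},
    {"linear":[0.046,-0.044,-0.004],"dr":[0,0,0],"grip":-1},
    {"linear":[0.057,-0.055,-0.004],"dr":[0,0,0],"grip":-1},
    {"linear":[0.068,-0.066,-0.004],"dr":[0,0,0],"grip":-1},
    {"linear":[0.079,-0.077,-0.004],"dr":[0,0,0],"grip":-1},
    {"linear":[0.089,-0.088,-0.004],"dr":[0,0,0],"grip":-1},
    {"linear":[0.099,-0.1,-0.004],"dr":[0,0,0],"grip":-1},
    {"linear":[0.108,-0.111,-0.004],"dr":[0,0,0],"grip":-1},
  ],
)

```text
t: 2.73
eef_pos: [0.5567, 0.2403, 0.0361]
ee_rot: [0.0, -0.07, 0.998, -0.0]
wrist_force: [-0.1, 0.3, 0.8]
grip_width: -0.0002
finger_force: 0.2
```

Call:
apply_moves(
  increments=[
    {"linear":[0.008,-0.011,0],"dr":[0,0,0],"grip":-1},
    {"linear":[0.015,-0.023,0],"dr":[0,0,0],"grip":-1},
    {"linear":[0.022,-0.035,0],"dr":[0,0,0],"grip":-1},
    {"linear":[0.027,-0.046,0],"dr":[0,0,0],"grip":-1},
    {"linear":[0.032,-0.058,0],"dr":[0,0,0],"grip":-1},
    {"linear":[0.035,-0.07,0],"dr":[0,0,0],"grip":-1},
    {"linear":[0.037,-0.083,0],"dr":[0,0,0],"grip":-1},
    {"linear":[0.038,-0.095,0],"dr":[0,0,0],"grip":-1},
    {"linear":[0.039,-0.108,0],"dr":[0,0,0],"grip":-1},
    {"linear":[0.038,-0.121,0],"dr":[0,0,0],"grip":-1},
  ],
)

```text
t: 3.57
eef_pos: [0.5715, 0.1919, 0.0361]
ee_rot: [0.0, -0.07, 0.998, -0.0]
wrist_force: [-0.5, 0.2, -0.2]
grip_width: -0.0001
finger_force: 0.2
```

```bash
python3 - <<'E'
from h import *
for n in("scene",):
    c=manip.read_camera(n);J=c["pixels"][150:260,210:390,::-1]
    cv2.imwrite("pics/s3.png",cv2.resize(J,None,fx=4,fy=4,interpolation=cv2.INTER_CUBIC))
E
```

```text
(no output)
```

View pics/s3.png

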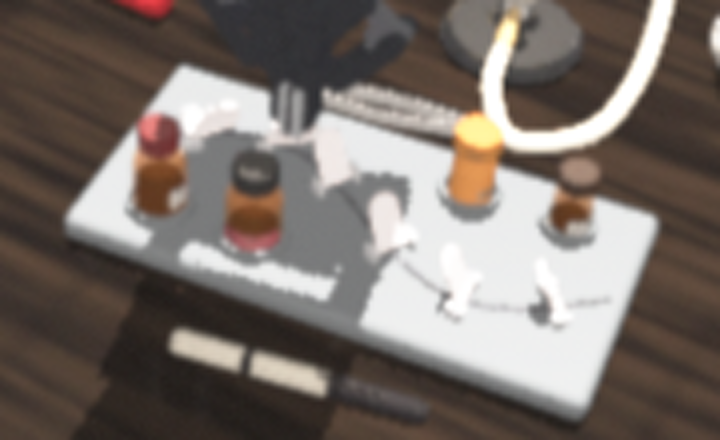

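The scene view shows flag 1, at about (210,118) in the crop, lying over to the right. The finger, at about (292,110), is passing flag 2, and the vials are undisturbed. Continuing.

Call:
apply_moves(
  increments=[
    {"linear":[-0.002,-0.013,0],"dr":[0,0,0],"grip":-1},
    {"linear":[-0.005,-0.026,0],"dr":[0,0,0],"grip":-1},
    {"linear":[-0.009,-0.039,0],"dr":[0,0,0],"grip":-1},
    {"linear":[-0.014,-0.053,0],"dr":[0,0,0],"grip":-1},
    {"linear":[-0.019,-0.066,0],"dr":[0,0,0],"grip":-1},
    {"linear":[-0.025,-0.08,0],"dr":[0,0,0],"grip":-1},
    {"linear":[-0.032,-0.093,0],"dr":[0,0,0],"grip":-1},
    {"linear":[-0.039,-0.107,0],"dr":[0,0,0],"grip":-1},
    {"linear":[-0.047,-0.12,0],"dr":[0,0,0],"grip":-1},
    {"linear":[-0.054,-0.134,0],"dr":[0,0,0],"grip":-1},
  ],
)

```text
t: 4.45
eef_pos: [0.5494, 0.1382, 0.0361]
ee_rot: [-0.0, -0.07, 0.998, -0.0]
wrist_force: [0.0, -0.7, -0.4]
grip_width: 0.0006
finger_force: 0.2
```

Call:
apply_moves(
  increments=[
    {"linear":[-0.008,-0.013,0],"dr":[0,0,0],"grip":-1},
    {"linear":[-0.016,-0.027,0],"dr":[0,0,0],"grip":-1},
    {"linear":[-0.024,-0.041,0],"dr":[0,0,0],"grip":-1},
    {"linear":[-0.031,-0.055,0],"dr":[0,0,0],"grip":-1},
    {"linear":[-0.039,-0.068,0],"dr":[0,0,0],"grip":-1},
    {"linear":[-0.045,-0.082,0],"dr":[0,0,0],"grip":-1},
    {"linear":[-0.052,-0.095,0],"dr":[0,0,0],"grip":-1},
    {"linear":[-0.057,-0.109,0],"dr":[0,0,0],"grip":-1},
    {"linear":[-0.062,-0.122,0],"dr":[0,0,0],"grip":-1},
    {"linear":[-0.065,-0.135,0],"dr":[0,0,0],"grip":-1},
  ],
)

```text
t: 5.28
eef_pos: [0.5235, 0.0842, 0.0361]
ee_rot: [-0.0, -0.07, 0.998, -0.0]
wrist_force: [-0.2, 0.4, 0.5]
grip_width: 0.0001
finger_force: 0.1
```

Call:
apply_moves(
  increments=[
    {"linear":[-0.003,-0.013,0],"dr":[0,0,0],"grip":-1},
    {"linear":[-0.005,-0.026,0],"dr":[0,0,0],"grip":-1},
    {"linear":[-0.006,-0.039,0],"dr":[0,0,0],"grip":-1},
    {"linear":[-0.006,-0.052,0],"dr":[0,0,0],"grip":-1},
    {"linear":[-0.005,-0.064,0],"dr":[0,0,0],"grip":-1},
    {"linear":[-0.002,-0.077,0],"dr":[0,0,0],"grip":-1},
    {"linear":[0.001,-0.089,0],"dr":[0,0,0],"grip":-1},
    {"linear":[0.006,-0.1,0],"dr":[0,0,0],"grip":-1},
    {"linear":[0.011,-0.112,0],"dr":[0,0,0],"grip":-1},
    {"linear":[0.018,-0.124,0],"dr":[0,0,0],"grip":-1},
  ],
)

```text
t: 6.12
eef_pos: [0.5312, 0.0347, 0.0361]
ee_rot: [-0.0, -0.07, 0.998, 0.0]
wrist_force: [0.1, 0.6, 1.7]
grip_width: -0.0
finger_force: 0.4
```

Call:
apply_moves(
  increments=[
    {"linear":[0.007,-0.012,0],"dr":[0,0,0],"grip":-1},
    {"linear":[0.015,-0.023,0],"dr":[0,0,0],"grip":-1},
    {"linear":[0.024,-0.034,0],"dr":[0,0,0],"grip":-1},
    {"linear":[0.034,-0.046,0],"dr":[0,0,0],"grip":-1},
    {"linear":[0.044,-0.057,0],"dr":[0,0,0],"grip":-1},
    {"linear":[0.055,-0.068,0],"dr":[0,0,0],"grip":-1},
    {"linear":[0.066,-0.079,0],"dr":[0,0,0],"grip":-1},
    {"linear":[0.077,-0.09,0],"dr":[0,0,0],"grip":-1},
    {"linear":[0.088,-0.101,0],"dr":[0,0,0],"grip":-1},
    {"linear":[0.1,-0.112,0],"dr":[0,0,0],"grip":-1},
  ],
)

```text
t: 6.95
eef_pos: [0.5715, -0.0101, 0.0361]
ee_rot: [0.0, -0.07, 0.998, -0.0]
wrist_force: [-0.5, 0.4, -0.3]
grip_width: 0.0001
finger_force: 0.1
```

Call:
apply_moves(
  increments=[
    {"linear":[0.011,-0.011,0],"dr":[0,0,0],"grip":-1},
    {"linear":[0.022,-0.022,0],"dr":[0,0,0],"grip":-1},
    {"linear":[0.033,-0.033,0],"dr":[0,0,0],"grip":-1},
    {"linear":[0.033,-0.033,0.05],"dr":[0,0,0],"grip":-1},
    {"linear":[0.033,-0.033,0.13],"dr":[0,0,0],"grip":-1},
    {"linear":[0.033,-0.033,0.22],"dr":[0,0,0],"grip":-1},
    {"linear":[0.033,-0.06,0.31],"dr":[0,0,0],"grip":-1},
    {"linear":[0.033,-0.12,0.36],"dr":[0,0,0],"grip":-1},
    {"linear":[0.033,-0.18,0.36],"dr":[0,0,0],"grip":-1},
    {"linear":[0.033,-0.18,0.36],"dr":[0,0,0],"grip":-1},
  ],
)

```text
t: 7.78
eef_pos: [0.585, -0.085, 0.1818]
ee_rot: [0.002, -0.069, 0.998, -0.001]
wrist_force: [0.0, -0.4, -0.1]
grip_width: 0.0004
finger_force: 0.0
```

```bash
python3 - <<'E'
from h import *
c=manip.read_camera("scene");J=c["pixels"][150:260,210:390,::-1]
cv2.imwrite("pics/s4.png",cv2.resize(J,None,fx=4,fy=4,interpolation=cv2.INTER_CUBIC))
c=manip.read_camera("top");J=c["pixels"][145:240,220:360,::-1]
cv2.imwrite("pics/t4.png",cv2.resize(J,None,fx=5,fy=5,interpolation=cv2.INTER_CUBIC))
E
```

```text
(no output)
```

View pics/s4.png

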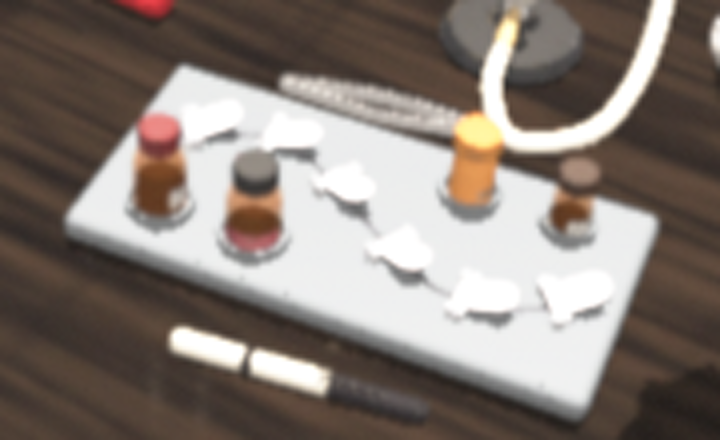

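View pics/t4.png

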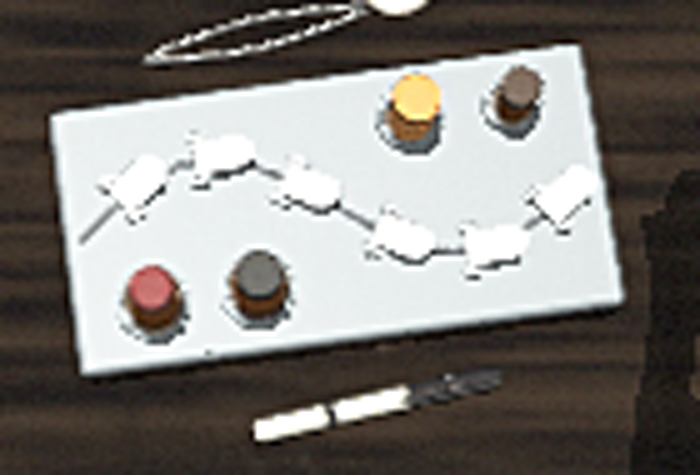

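Both views show all six flags lying over towards the right end: in the top crop they run from (135,185) to (565,195). The stand and vials have not moved, and the robot is clear.

```bash
python3 -c "
from rig import manip
print(manip.hand_in())"
```

```text
the job is handed in; nothing more can be done
None
```

All six flags were tipped over towards the right end in one light pass; the stand and vials look unmoved in the final camera views, and the job is handed in.

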